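# Build up a belt idler on a sloping bracket stud

## Task

Lift the retaining bar with the orange grip out of the two yellow brackets of the kit carrier and lay it flat, orange grip up, lengthwise and wholly on the blue mat. Then build the idler on the sloping stud of the aluminium bracket in this order: brass spacer, black pulley, red collar, each pushed fully home against what lies below it before the next goes on. Let go of everything and leave the other things on the bench where they are.

Things in the scene. Friction and masses are not known exactly. Their poses are not given: they have to be found in the camera images.
- carrier: Grey kit carrier, fixed plate 90 (x) x 320 (y) x 8 mm on the bench; origin at the centre of its underside, y along the row. Steel dowels, 12 mm across, 6 mm tall, at y = -85, 0, +85 mm each locate one part, which lies on the plate 8 mm above the bench. Yellow brackets, open at the top, at y = -145 and +145 mm: slots 24 mm wide in x, floor 31 mm and rim 47 mm above the bench.
- bar_grip (a point): Loose retaining bar, 140 g: flat aluminium strip 20 (x) x 310 (y) x 8 mm, an orange grip block 14 (x) x 40 (y) x 24 mm on top of its middle. It lies in the two brackets along the carrier's y, over the parts. Site: centre of the orange block, 20 mm above the strip's underside, 12 mm above its top; axes are the bar's own.
- spacer_mid (a point): Brass spacer ring: outside diameter 30, bore 18, height 14 mm, about 50 g. Both faces are alike. The point is at its centre, half-way up; its z is the axis of the bore. Starts lying flat over one of the carrier's three dowels (which one varies)
- pulley_mid (a point): Black grooved idler pulley with a steel hub: outside diameter 60, bore 18, height 20 mm, about 140 g. Both faces are alike. The point is at its centre, half-way up; its z is the axis of the bore. Starts lying flat over one of the carrier's three dowels (which one varies)
- collar_mid (a point): Red collar ring: outside diameter 36, bore 18, height 16 mm, about 60 g. Both faces are alike. The point is at its centre, half-way up; its z is the axis of the bore. Starts lying flat over one of the carrier's three dowels (which one varies)
- stud: Steel stud of the bracket, 14 mm across, 50 mm long, the last 8 mm tapering to 6 mm. Origin: centre of its 28 mm wide shoulder, on which the first part seats, 85 mm above the bench; z along the stud to its free tip, 30 degrees from vertical, leaning roughly away from the robot; y level. Parts' centres when home: spacer z = 7, pulley 24, collar 42 mm. Friction can stop parts sliding down by themselves.
- bracket: Fixed aluminium bracket that carries the stud. Origin on the bench right under the centre of the stud's shoulder; its foot reaches 40 mm to -x, 80 mm to +x and 50 mm to each side.
- mat: Blue rubber mat, fixed, 120 (x) x 380 (y) x 3 mm thick on the bench. Origin at the centre of its underside; y along its length.
- socket: small steel drive socket, 24 mm across, 36 mm tall, standing beside the bracket; a bystander. Origin at its foot.
- bolt: dark hex bolt standing on its head, 22 mm across, 34 mm tall, on the other side of the bracket; a bystander. Origin at its foot.
- relay: black relay cube with a white top, 36 mm, 32 mm tall, by one end of the carrier; a bystander. Origin at its foot.
Not all that is in view belongs to the job. What is shaped like the part that bears pulley_mid but brown, pink or turquoise is not meant.

How it is judged:
On the way, in this order (a step that is already met when the one before it is completed fails the run):
1. the bar lies on the blue mat, released (x of bar_grip in the frame of mat between -0.052 and 0.052 m and y of bar_grip in the frame of mat between -0.038 and 0.038 m and z of bar_grip in the frame of mat below 0.03 m and angle between bar_grip's own z axis and vertical below 0.12 rad and angle between the y axis of bar_grip and the y axis of mat, either way round below 0.35 rad and contact force between bar and the fingers below 0.2 N and linear speed of bar below 0.02 m/s), for 0.2 s.
2. the spacer is home on the stud's shoulder, released (z of spacer_mid in the frame of stud between 0.004 and 0.01 m and x of spacer_mid in the frame of stud between -0.004 and 0.004 m and y of spacer_mid in the frame of stud between -0.004 and 0.004 m and angle between the z axis of spacer_mid and the z axis of stud, either way round below 0.12 rad and contact force between spacer and the fingers below 0.2 N and linear speed of spacer below 0.02 m/s), for 0.2 s.
3. the pulley is home on the spacer, released (all of step 2 and z of pulley_mid in the frame of stud between 0.021 and 0.027 m and x of pulley_mid in the frame of stud between -0.004 and 0.004 m and y of pulley_mid in the frame of stud between -0.004 and 0.004 m and angle between the z axis of pulley_mid and the z axis of stud, either way round below 0.12 rad and contact force between pulley and the fingers below 0.2 N and linear speed of pulley below 0.02 m/s), for 0.2 s.
4. the collar is home on the pulley, released (all of step 3 and z of collar_mid in the frame of stud between 0.039 and 0.045 m and x of collar_mid in the frame of stud between -0.004 and 0.004 m and y of collar_mid in the frame of stud between -0.004 and 0.004 m and angle between the z axis of collar_mid and the z axis of stud, either way round below 0.12 rad and contact force between collar and the fingers below 0.2 N and linear speed of collar below 0.02 m/s), for 0.2 s.
At the end, for the whole second after the job is handed in: Bar flat on the mat, grip up: middle within 52 mm across and 38 mm along of its centre, within 0.35 rad of its length. Spacer, pulley, collar on the stud, centres 7, 24, 42 mm (within 3) from the shoulder, 4 mm from its axis, 0.12 rad from its direction. All released, at rest (all of step 1 and all of step 4); the robot touches nothing.
It fails at once if any bystander is moved more than 30 mm (distance of any of socket, bolt, relay from where it was at the start of the episode above 0.03 m).
It also fails if it takes over 72 s, if anything falls off the work surface, if the arm or the gripper's body presses on something with over 40 N, if the wrist force passes 120 N, or if a joint passes its speed limit or range.

## Robot

A 7-joint arm with a two-finger parallel gripper is mounted at the origin on the work surface. World frame = base frame: x ahead of the robot, y to its left, z up, the work surface at z = 0. Lengths are in m, angles in rad, forces in N, time in s.
With the tool pointing down it reaches from about 0.425 to 0.925 m from the base axis. Payload 6.8 kg.
Tool frame: the origin (TCP) lies at the very end of the fingers, on their centre line; the grasp point (between the pads) lies 19 mm behind it; z points along the fingers, y is the line along which they close (so a half turn about z gives the same grasp; the last joint's range is limited). The gripper opens to 85 mm and grips with 20 to 120 N. Pads are 22 mm wide; open, the fingers measure 114 mm over their backs; the gripper's body (76 mm by 85 mm) begins 54 mm behind the grasp point. The pads swing forward as they close: fully open they stand 13 mm farther back than shut.
Start: joints at [-1.264, 0.477, 0.022, 1.555, -0.011, 1.109, -0.083], TCP at [0.272, 0.618, 0.231] pointing down, gripper open.
Joint ranges: [-2.96, 2.96], [-0.34, 2.1], [-1.41, 1.46], [0.24, 2.44], [-1.37, 4.51], [0.17, 1.92], [-2.96, 2.96]. Speed limits (rad/s): [2.39, 2.39, 3.14, 3.14, 3.14, 3.14, 3.14].

## Interface

Orientations are given as a unit quaternion [w, x, y, z].
In Python, from station import get_obs, read_camera, hand_in gives the robot as it stands.
- The arm moves only by the tool arm_command, never from a script. Its argument "commands" is one flat list of numbers, 7 for each row, row after row: the shift along the tool's x, y, z in m, then the turn, a rotation vector about the tool's x, y, z in degrees, then the opening, from 0 (shut) to 1 (fully open). In form: [tx, ty, tz, rx, ry, rz, fingers, tx, ty, tz, rx, ry, rz, fingers, ...]. A call has 1 to 8 rows; each row is the pose to reach, as a shift and turn from the pose commanded when the call began, along the tool's axes at that moment; what a row does not reach only later rows make up. A row lasts 1/10 s, in which the tool goes at most 50 mm and 8.59 degrees, less where a joint would pass 70% of its speed; a pose out of reach is approached as far as the arm can. A call with a gripper value outside its range is refused whole. The fingers move at their own pace and stop on an object; "force" is the grip in N (left out, the last holds). Time passes only in rows, so rows that repeat a pose let the fingers close. It gives the time, the measured TCP pose, the force, the opening and the grip force at its end, in the units of the state.
- get_obs(): the state, without advancing time (a new reading comes with each control period).
- read_camera(name): name is "side" or "top" or "wrist"; returns a dict with "img" (400x640x3 uint8, red, green, blue), "camera_matrix" (3x3 intrinsics, pixels), "pose" (4x4, takes a point from camera to world coordinates). Camera axes: x right, y down, z forward; pixel columns grow to the right and rows downward; lengths in m; the calibration is good to about 2 mm. A picture is of the moment at which its call begins. There is no depth.
- hand_in(): hands the job in; it is judged then, once.
The state is a dict: "t": time; "q": joint angles; "joint_vel": joint speeds; "joint_torque": joint torques, N m; "eef_pos": TCP position; "tool_rot": TCP orientation; "contact_force": force on the tool from outside, world axes, zero at the start; "torque": the same for the moment, N m; "gripper_width": opening from 0.0 (shut) to 1.0 (fully open); "grasp_force": force on a finger pad.
Only numpy, scipy, OpenCV 4.12 (cv2) and the standard library are available. Lean on these libraries where they do the work, as an engineer would, in place of code of your own. Each camera call takes 0.05 s, during which the arm holds its last target. There are 200 camera calls.

## Working session

There is one attempt and no reset: what is moved stays moved. The work goes in short steps, Python scripts to look and compute and a tool call to move; the robot and the scene stay as the last step left them, time stands still between calls to the robot, and variables do not carry over. Pictures are saved under pics/ and viewed, at most 10 in all, crops included, and the job is handed in when it is done.

Besides the shell and the picture viewer there is one more tool, called after "Emit:" as name(argument=value, ...), one argument or row to a line, values as JSON. arm_command: Moves the arm, as the interface text tells. Its arguments: {"type":"object","properties":{"commands":{"type":"array","items":{"type":"number"}},"force":{"type":"number"}},"required":["commands"]}

```bash
ls; mkdir -p pics
cat > h.py <<'E'
import numpy as np, cv2, json
from station import get_obs, read_camera, hand_in
from scipy.spatial.transform import Rotation as R
def snap(n,f=None):
    c=read_camera(n)
    if f: cv2.imwrite(f'pics/{f}.png',c['img'][:,:,::-1])
    np.savez(f'/tmp/{f or n}.npz',**c)
    return c
def ray(c,u,v):
    K,P=np.array(c['camera_matrix']),np.array(c['pose'])
    d=P[:3,:3]@np.linalg.solve(K,[u,v,1.]); return P[:3,3],d
def atz(c,u,v,z):
    o,d=ray(c,u,v); return o+d*(z-o[2])/d[2]
def proj(c,p):
    K,P=np.array(c['camera_matrix']),np.array(c['pose'])
    x=K@(P[:3,:3].T@(np.array(p)-P[:3,3])); return x[:2]/x[2]
E
python3 - <<'E'
from h import *
t=snap('top','top0'); s=snap('side','side0')
for c in (t,s): print(c['camera_matrix'],np.round(c['pose'],3))
o=get_obs(); print(o['eef_pos'],o['tool_rot'],o['gripper_width'],o['t'])
E
```

```text
pics
[[465.59127377   0.         322.30570334]
 [  0.         465.59127377 195.82239945]
 [  0.           0.           1.        ]] [[ 0.022 -0.974  0.224  0.243]
 [-1.    -0.021  0.005  0.04 ]
 [ 0.    -0.224 -0.975  1.377]
 [ 0.     0.     0.     1.   ]]
[[473.89292803   0.         324.15183468]
 [  0.         473.89292803 200.75621193]
 [  0.           0.           1.        ]] [[ 0.803 -0.428  0.416  0.095]
 [-0.596 -0.56   0.575 -0.555]
 [-0.013 -0.71  -0.704  0.813]
 [ 0.     0.     0.     1.   ]]
[0.27178123 0.61726377 0.23041178] [-1.23793271e-04  2.05870217e-01  9.78578940e-01 -8.34449926e-04] 1.0015664685715424 0.1
```

View pics/top0.png

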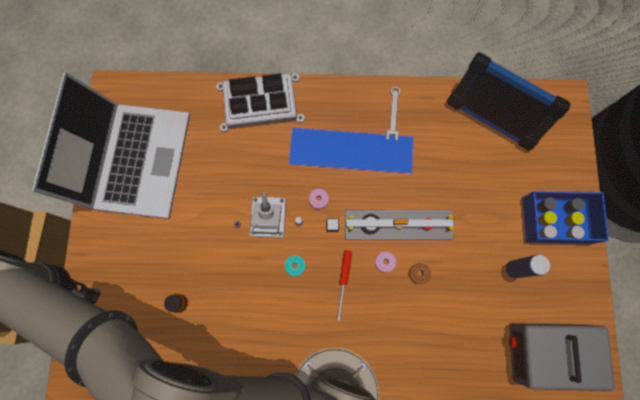

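View pics/side0.png

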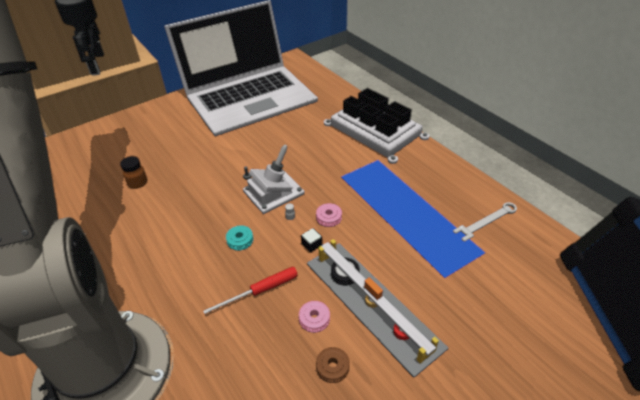

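Top view: carrier centre (400,224), orange grip (400,222), pulley (370,224), brass (400,227), red (428,225). The mat spans (290–413, 129–172), with a wrench head touching its far edge at (392,137). The stud is at (265,200), bolt (237,224), socket (298,220) and relay (333,225).

Candidates for the pulley: black under the bar at top (370,224), plus decoys: pink (318,198) and (386,261), turquoise (294,265), brown (420,273). The black one on the carrier is the pulley. I'll check it in a close crop.

Run:
```python
from h import *
t=dict(np.load('/tmp/top0.npz')); s=dict(np.load('/tmp/side0.npz'))
f=lambda c,x,y,w,h,k:cv2.resize(c['img'][y:y+h,x:x+w,::-1],None,fx=k,fy=k,interpolation=cv2.INTER_CUBIC)
a=f(t,335,200,130,50,6); b=f(t,225,180,90,65,4.3); b2=f(s,232,135,90,65,4.3)
m=np.zeros((600,790,3),np.uint8); m[:300,:780]=a; m[305:305+b.shape[0],:b.shape[1]]=b; m[305:305+b2.shape[0],395:395+b2.shape[1]]=b2
cv2.imwrite('pics/mos.png',m)
def hsv(c): return cv2.cvtColor(c['img'],cv2.COLOR_RGB2HSV)
def blob(c,lo,hi,box,z,name):
    x,y,w,h=box; k=cv2.inRange(hsv(c),lo,hi); q=np.zeros_like(k); q[y:y+h,x:x+w]=k[y:y+h,x:x+w]
    p=np.argwhere(q)[:,::-1].astype(np.float32); r=cv2.minAreaRect(p); u=p.mean(0)
    print(name,len(p),u,'rect',np.round(r[0],1),np.round(r[1],1),round(r[2],1))
    W=[atz(c,*v,z)[:2] for v in cv2.boxPoints(r)]; print('  world',atz(c,*u,z).round(4),'corners',np.round(W,3).tolist())
blob(t,(105,120,80),(125,255,255),(280,120,145,60),.003,'mat')
blob(s,(105,120,80),(125,255,255),(335,150,155,130),.003,'matS')
blob(t,(5,150,120),(17,255,255),(390,214,22,13),.063,'grip')
blob(s,(5,150,100),(17,255,255),(360,275,26,25),.055,'gripS')
blob(t,(24,120,80),(34,255,255),(340,205,20,40),.047,'yelL')
blob(t,(24,120,80),(34,255,255),(440,205,20,40),.047,'yelR')
```

```text
mat 4278 [350.78915 150.16878] rect [351.1 149.9] [122.2  35.9] 4.2
  world [ 0.7056 -0.0383  0.003 ] corners [[0.659, 0.152], [0.776, 0.148], [0.755, -0.233], [0.639, -0.222]]
matS 5762 [413.1359  218.07463] rect [411.8 215.7] [154.9  44.5] 43.0
  world [ 0.7041 -0.0657  0.003 ] corners [[0.652, 0.145], [0.799, 0.198], [0.754, -0.232], [0.638, -0.251]]
grip 32 [400.78125 221.4375 ] rect [400.5 221.5] [ 3. 13.] 90.0
  world [ 0.4746 -0.1796  0.063 ] corners [[0.478, -0.16], [0.479, -0.197], [0.47, -0.197], [0.47, -0.16]]
gripS 127 [373.44882 286.48032] rect [373.5 287. ] [20.5  6.4] 45.0
  world [ 0.4786 -0.1808  0.055 ] corners [[0.471, -0.162], [0.485, -0.159], [0.485, -0.201], [0.471, -0.204]]
yelL 21 [350.2857  222.71428] rect [350.5 222.5] [13.  3.] 90.0
  world [ 0.4705 -0.0361  0.047 ] corners [[0.49, -0.032], [0.49, -0.041], [0.452, -0.041], [0.452, -0.033]]
yelR 22 [449.95456 222.27272] rect [450. 222.] [14.   3.2] 85.2
  world [ 0.478  -0.3245  0.047 ] corners [[0.499, -0.319], [0.5, -0.328], [0.459, -0.33], [0.458, -0.321]]
```

View pics/mos.png

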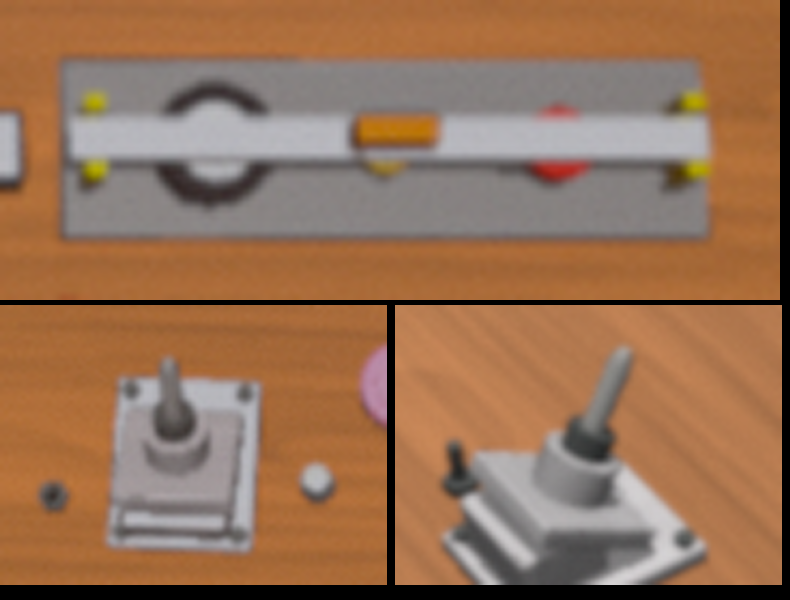

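The crop confirms it: black pulley with a steel hub on the left, brass spacer in the middle, red collar on the right. The stud tip is at top (264,193) and side (285.5,146). Next I locate the stud and write the move helper.

```bash
cat >> h.py <<'E'
def tri(*obs):
    A=np.zeros((3,3));b=np.zeros(3)
    for c,u,v in obs:
        o,d=ray(c,u,v); d/=np.linalg.norm(d); M=np.eye(3)-np.outer(d,d); A+=M;b+=M@o
    return np.linalg.solve(A,b)
def frame(yvec,z=(0,0,-1)):
    z=np.array(z,float);z/=np.linalg.norm(z);y=np.array(yvec,float);y-=z*(y@z);y/=np.linalg.norm(y)
    return np.c_[np.cross(y,z),y,z]
def cur(o=None):
    o=o or get_obs(); q=o['tool_rot']; return np.array(o['eef_pos']),R.from_quat([*q[1:],q[0]]).as_matrix()
def go(p,Rt,p0=None,R0=None):
    a,b=cur(); p0=a if p0 is None else p0; R0=b if R0 is None else R0
    v=R.from_matrix(R0.T@Rt).as_rotvec(degrees=True); print('shift',(R0.T@(np.array(p)-p0)).round(4),'rot',v.round(2))
YD=(1,0.026*1,0)
E
python3 - <<'E'
from h import *
t=dict(np.load('/tmp/top0.npz')); s=dict(np.load('/tmp/side0.npz'))
tip=tri((t,264.1,193.3),(s,285.5,145.9)); print('tip',tip,proj(t,tip),proj(s,tip))
f=[atz(t,225+x/4.3,180+(y-305)/4.3,.01) for x,y in [(122,380),(258,382),(250,550),(108,545)]]; print(np.round(f,3))
p,r=cur(); print(p,r.round(3))
for yv in [(1,.026,0),(-1,-.026,0)]: go([.46,.12,.30],frame(yv))
E
```

```text
tip [0.53542372 0.20629636 0.12665168] [264.33802757 192.76789615] [284.83814574 146.09508287]
[[0.548 0.254 0.01 ]
 [0.548 0.159 0.01 ]
 [0.43  0.16  0.01 ]
 [0.431 0.257 0.01 ]]
[0.27178123 0.61726377 0.23041178] [[-0.915  0.403 -0.001]
 [ 0.403  0.915 -0.002]
 [-0.    -0.002 -1.   ]]
shift [-0.3726 -0.3794 -0.0689] rot [-8.000e-02  6.000e-02  6.475e+01]
shift [-0.3726 -0.3794 -0.0689] rot [-7.0000e-02 -9.0000e-02 -1.1525e+02]
```

Run:
```python
from h import *
go([.46,.205,.30],frame((1,.026,0)))
```

```text
shift [-0.3384 -0.3016 -0.069 ] rot [-8.000e-02  6.000e-02  6.475e+01]
```

Emit:
arm_command(
  commands=[-0.338,-0.302,-0.069,0,0,64.8,1,-0.338,-0.302,-0.069,0,0,64.8,1,-0.338,-0.302,-0.069,0,0,64.8,1,-0.338,-0.302,-0.069,0,0,64.8,1,-0.338,-0.302,-0.069,0,0,64.8,1,-0.338,-0.302,-0.069,0,0,64.8,1,-0.338,-0.302,-0.069,0,0,64.8,1,-0.338,-0.302,-0.069,0,0,64.8,1],
  force=40,
)

```text
t: 0.9
eef_pos: [0.436, 0.2557, 0.2916]
tool_rot: [-0.0, 0.7, 0.714, -0.0]
contact_force: [0.8, -0.3, 0.4]
gripper_width: 1.001
grasp_force: 0.0
```

Run:
```python
from h import *
w=snap('wrist','w1'); p,r=cur(); print(p,r.round(3)); P=w['pose']; print(r.T@(P[:3,3]-p), (r.T@P[:3,:3]).round(3)); print(w['camera_matrix'][0,0])
for n,q in dict(sh=[.51,.207,.085],tip=[.535,.206,.127]).items(): print(n,proj(w,q))
```

```text
[0.4404441  0.24691693 0.29312427] [[-0.006  1.     0.003]
 [ 1.     0.006 -0.002]
 [-0.002  0.003 -1.   ]]
[ 0.07456386 -0.0043064  -0.14247768] [[ 0.013 -0.964 -0.264]
 [ 1.     0.013 -0.   ]
 [ 0.004 -0.264  0.965]]
308.1329702724623
sh [380.59015329 215.15478548]
tip [411.41754297 228.89441098]
```

View pics/w1.png

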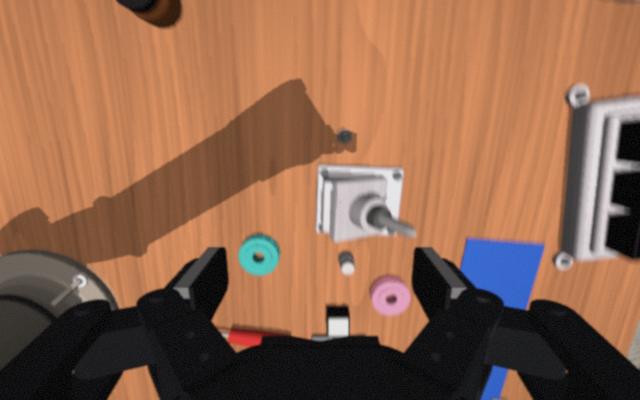

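Shoulder predicted at (381,215) and seen at (378,214); tip predicted at (411,229) and seen at (411,232), so the stud estimate holds. Now to the bar.

Run:
```python
from h import *
go([.476,-.18,.19],frame((1,.026,0)))
```

```text
shift [-0.4269  0.0326  0.1041] rot [ 0.15  0.13 -1.13]
```

Emit:
arm_command(
  commands=[-0.427,0.033,0.104,0.15,0.13,-1.1,1,-0.427,0.033,0.104,0.15,0.13,-1.1,1,-0.427,0.033,0.104,0.15,0.13,-1.1,1,-0.427,0.033,0.104,0.15,0.13,-1.1,1,-0.427,0.033,0.104,0.15,0.13,-1.1,1,-0.427,0.033,0.104,0.15,0.13,-1.1,1,-0.427,0.033,0.104,0.15,0.13,-1.1,1,-0.427,0.033,0.104,0.15,0.13,-1.1,1],
)

```text
t: 1.75
eef_pos: [0.4752, -0.1304, 0.1966]
tool_rot: [-0.002, 0.691, 0.723, 0.0]
contact_force: [0.9, 0.3, 0.4]
gripper_width: 1.002
grasp_force: 0.0
```

Emit:
arm_command(
  commands=[0,0,0,0,0,0,1,0,0,0,0,0,0,1,0,0,0,0,0,0,1],
)

```text
t: 2.05
eef_pos: [0.4754, -0.1277, 0.1969]
tool_rot: [-0.002, 0.691, 0.723, -0.0]
contact_force: [0.2, 1.1, -0.2]
gripper_width: 0.999
grasp_force: 0.0
```

Run:
```python
from h import *
p,r=cur(); print(p, r.round(3))
w=snap('wrist','w2')
h=cv2.cvtColor(w['img'],cv2.COLOR_RGB2HSV); k=cv2.inRange(h,(5,180,120),(14,255,255))
n,l,st,ce=cv2.connectedComponentsWithStats(k)
for i in range(1,n):
    if st[i,4]>60: print(st[i],ce[i].round(1),atz(w,*ce[i],.063).round(4))
print('pred', proj(w,[.476,-.18,.063]), proj(w,[.476,-.18,.051]))
```

```text
[ 0.47544787 -0.12768602  0.1969479 ] [[-0.046  0.999 -0.003]
 [ 0.999  0.046  0.003]
 [ 0.003 -0.003 -1.   ]]
pred [317.93653083 241.24257531] [318.04621167 236.55266869]
```

View pics/w2.png

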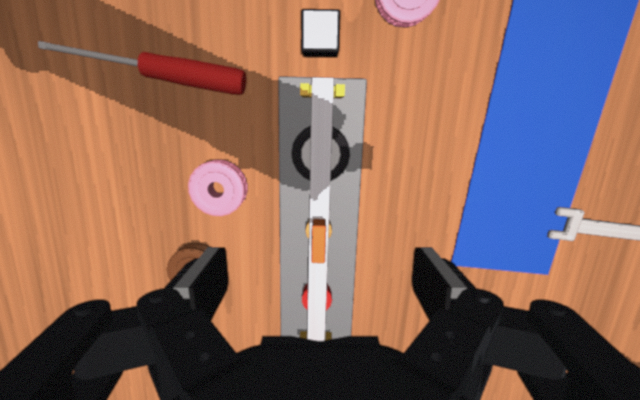

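The picture shows the grip at (318,241), exactly where predicted, midway between the fingers. Going down on it.

Run:
```python
from h import *
go([.476,-.18,.044],frame((1,.026,0)))
```

```text
shift [-0.0531 -0.0016  0.1529] rot [-0.16 -0.17  1.19]
```

Emit:
arm_command(
  commands=[-0.053,-0.0015,0.06,-0.16,-0.17,1.2,1,-0.053,-0.0015,0.06,-0.16,-0.17,1.2,0.7,-0.053,-0.0015,0.1,-0.16,-0.17,1.2,0.6,-0.053,-0.0015,0.13,-0.16,-0.17,1.2,0.6,-0.053,-0.0015,0.153,-0.16,-0.17,1.2,0.6,-0.053,-0.0015,0.153,-0.16,-0.17,1.2,0.6,-0.053,-0.0015,0.153,-0.16,-0.17,1.2,0,-0.053,-0.0015,0.153,-0.16,-0.17,1.2,0],
  force=60,
)

```text
t: 2.9
eef_pos: [0.477, -0.1812, 0.0454]
tool_rot: [0.001, 0.698, 0.716, 0.001]
contact_force: [1.3, -0.5, 0.6]
gripper_width: 0.272
grasp_force: 0.0
```

Emit:
arm_command(
  commands=[0,0,0,0,0,0,0,0,0,0,0,0,0,0,0,0,0,0,0,0,0,0,0,0,0,0,0,0],
)

```text
t: 3.3
eef_pos: [0.4771, -0.1814, 0.0455]
tool_rot: [0.001, 0.699, 0.715, 0.001]
contact_force: [0.1, 2.2, 9.4]
gripper_width: 0.149
grasp_force: 59.9
```

Run:
```python
from h import *
go([.702,-.038,.13],frame((1,-.053,0)))
```

```text
shift [ 0.138   0.2285 -0.0838] rot [0.18 0.02 4.39]
```

Emit:
arm_command(
  commands=[0,0,-0.03,0,0,0,0,0,0,-0.06,0,0,0,0,0,0,-0.084,0,0,0,0,0.023,0.038,-0.084,0,0,0.7,0,0.046,0.076,-0.084,0,0,1.4,0,0.07,0.115,-0.084,0,0,2.2,0,0.093,0.154,-0.084,0.1,0,3,0,0.115,0.19,-0.084,0.18,0,3.8,0],
)

```text
t: 4.1
eef_pos: [0.6647, -0.0602, 0.1286]
tool_rot: [-0.001, 0.722, 0.692, -0.001]
contact_force: [1.6, -0.9, -1.9]
gripper_width: 0.144
grasp_force: 59.0
```

Run:
```python
from h import *
w=snap('wrist','w3')
go([.702,-.038,.0185],frame((1,-.053,0))); print(get_obs()['gripper_width'],cur()[0])
```

```text
shift [0.0162 0.0304 0.11  ] rot [ 0.16 -0.14  0.99]
0.14914104250841242 [ 0.67072478 -0.05337898  0.12832783]
```

Emit:
arm_command(
  commands=[0.018,0.032,0.02,0.16,-0.14,1,0,0.018,0.032,0.05,0.16,-0.14,1,0,0.018,0.032,0.08,0.16,-0.14,1,0,0.018,0.032,0.1,0.16,-0.14,1,0,0.018,0.032,0.1,0.16,-0.14,1,0,0.018,0.032,0.1,0.16,-0.14,1,0],
)

```text
t: 4.75
eef_pos: [0.6955, -0.0457, 0.0285]
tool_rot: [-0.001, 0.728, 0.685, -0.003]
contact_force: [0.6, -0.3, -1.5]
gripper_width: 0.149
grasp_force: 59.3
```

Run:
```python
from h import *
w=snap('side','s4')
go([.702,-.038,.0185],frame((1,-.053,0))); print(get_obs()['gripper_width'],cur()[0])
i=w['img'][140:300,320:520,::-1]; cv2.imwrite('pics/s4c.png',cv2.resize(i,None,fx=3,fy=3))
```

```text
shift [0.0082 0.0052 0.0109] rot [-0.21  0.2  -0.44]
0.14414694047815976 [ 0.69630371 -0.04588136  0.0294136 ]
```

View pics/s4c.png

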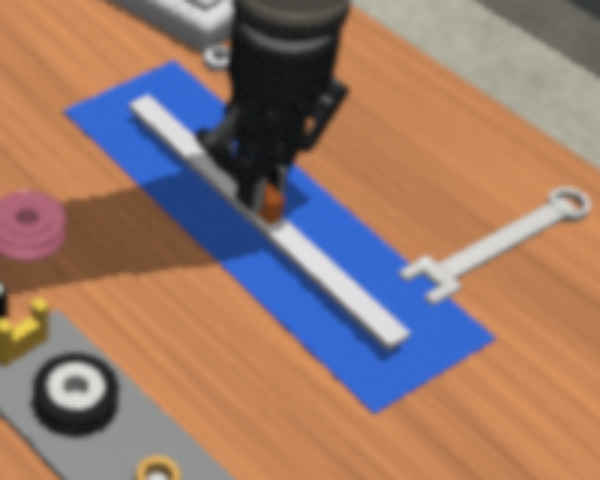

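The bar is held over the mat, clear of its ends and of the wrench head at (430,275). Setting it down.

Emit:
arm_command(
  commands=[0.004,0.003,0.006,0,0,0,0,0.004,0.003,0.011,0,0,0,0,0.004,0.003,0.011,0,0,0,0,0.004,0.003,0.011,0,0,0,0.4,0.004,0.003,0.011,0,0,0,0.5,0.004,0.003,0.011,0,0,0,0.5,0.004,0.003,0.001,0,0,0,0.5,0.004,0.003,-0.03,0,0,0,0.5],
)

```text
t: 5.6
eef_pos: [0.6965, -0.0414, 0.0557]
tool_rot: [-0.003, 0.728, 0.685, -0.005]
contact_force: [0.0, -1.2, 0.8]
gripper_width: 0.502
grasp_force: 0.0
```

Run:
```python
from h import *
go([.56,-.16,.17],frame((1,.026,0)));print(cur()[0])
```

```text
shift [-0.1271 -0.1304 -0.1123] rot [-0.67  0.18 -4.96]
[ 0.69652348 -0.04140784  0.05569304]
```

Emit:
arm_command(
  commands=[0,0,-0.05,0,0,0,0.5,0,0,-0.09,0,0,0,0.5,-0.03,-0.043,-0.105,-0.5,0.1,-2,1,-0.06,-0.085,-0.105,-0.6,0.1,-3,1,-0.09,-0.128,-0.105,-0.6,0.1,-4,1,-0.12,-0.17,-0.105,-0.6,0.1,-5,1,-0.152,-0.213,-0.105,-0.6,0.1,-5,1,-0.152,-0.213,-0.105,-0.6,0.1,-5,1],
)

```text
t: 6.4
eef_pos: [0.4725, -0.1837, 0.1651]
tool_rot: [0.001, 0.7, 0.714, 0.001]
contact_force: [-0.2, 0.0, 0.6]
gripper_width: 0.999
grasp_force: 0.0
```

Emit:
arm_command(
  commands=[0,0,0,0,0,0,1,0,0,0,0,0,0,1],
)

```text
t: 6.6
eef_pos: [0.4791, -0.1796, 0.1651]
tool_rot: [0.003, 0.697, 0.717, 0.002]
contact_force: [0.8, -0.7, -0.2]
gripper_width: 1.004
grasp_force: 0.0
```

Run:
```python
from h import *
p,r=cur();print(p,r.round(3))
w=snap('wrist','w5')
for n,y in (('pul',.085),('sp',0),('col',-.085)): 
  q=[.474-.026*y,-.18+y,{'pul':.028,'sp':.022,'col':.024}[n]]; print(n,proj(w,q).round(1))
cv2.imwrite('pics/w5c.png',cv2.resize(w['img'][60:360,220:420,::-1],None,fx=2,fy=2))
```

```text
[ 0.47907461 -0.17963644  0.16513913] [[-0.027  1.     0.006]
 [ 1.     0.027 -0.001]
 [-0.001  0.006 -1.   ]]
pul [312.4  91.6]
sp [313.  186.2]
col [313.4 267.8]
```

View pics/w5c.png

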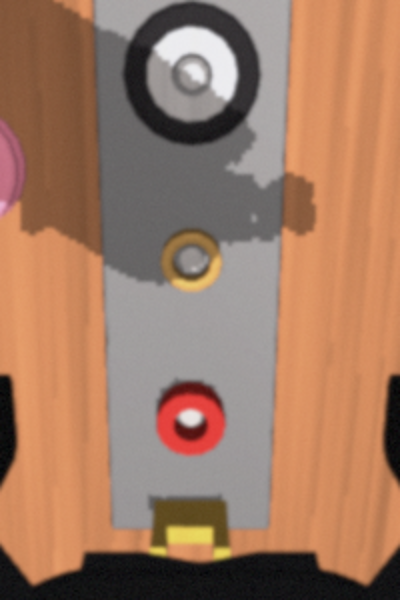

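Spacer at image pixel (315.5,190), pulley (316,96.5) and collar (315.5,269). Dowel rows match.

Run:
```python
from h import *
w=dict(np.load('/tmp/w5.npz'))
for n,u,v,z in (('pul',316,96.5,.028),('sp',315.5,190,.022),('col',315.5,269,.024)): print(n,atz(w,u,v,z).round(4))
q=atz(w,315.5,190,.022); go([q[0],q[1],.012],frame((1,.026,0)))
```

```text
pul [ 0.475  -0.0989  0.028 ]
sp [ 0.4765 -0.1837  0.022 ]
col [ 0.4784 -0.2663  0.024 ]
shift [-0.0041 -0.0041  0.1529] rot [0.35 0.09 0.15]
```

Emit:
arm_command(
  commands=[-0.004,-0.004,0.04,0.3,0,0,0.75,-0.004,-0.004,0.08,0.3,0,0,0.6,-0.004,-0.004,0.12,0.3,0,0,0.6,-0.004,-0.004,0.145,0.3,0,0,0.6,-0.004,-0.004,0.156,0.3,0,0,0.6,-0.004,-0.004,0.156,0.3,0,0,0.6,-0.004,-0.004,0.156,0.3,0,0,0.6,-0.004,-0.004,0.156,0.3,0,0,0.6],
  force=50,
)

```text
t: 7.45
eef_pos: [0.4758, -0.1846, 0.0097]
tool_rot: [0.001, 0.697, 0.717, -0.0]
contact_force: [-0.1, -0.1, 0.6]
gripper_width: 0.601
grasp_force: 0.0
```

Emit:
arm_command(
  commands=[0,0,0,0,0,0,0.1,0,0,0,0,0,0,0,0,0,0,0,0,0,0,0,0,0,0,0,0,0,0,0,0,0,0,0,0],
)

```text
t: 7.95
eef_pos: [0.4754, -0.1846, 0.0097]
tool_rot: [0.001, 0.698, 0.717, 0.0]
contact_force: [-1.7, 1.6, 8.2]
gripper_width: 0.316
grasp_force: 48.9
```

```bash
cat >> h.py <<'E'
SO=np.array([.510,.2065,.085]); SY=-.035
def stud(zt, x=0,y=0, yaw=SY, so=None):
    "TCP pose at stud-frame (x,y,zt), tool axis down the stud, closing in stud x"
    so=SO if so is None else so
    S=R.from_euler('zy',[yaw,np.pi/6]).as_matrix()
    return so+S@[x,y,zt], frame(S[:,0],-S[:,2])
E
python3 - <<'E'
from h import *
print(cur(),get_obs()['gripper_width'])
go([.5,-.10,.20],frame((1,.0,0)))
go(*stud(.14))
print(stud(.14))
E
```

```text
(array([ 0.47535707, -0.18455991,  0.00969481]), array([[-0.02677645,  0.99964052,  0.00136263],
       [ 0.99964062,  0.02677816, -0.00124696],
       [-0.001283  ,  0.00132875, -0.99999829]])) 0.31647241754008837
shift [ 0.0836  0.0272 -0.1904] rot [0.08 0.07 1.53]
shift [ 0.3879  0.1153 -0.1969] rot [30.08 -0.05  3.44]
(array([0.58      , 0.2065    , 0.20624356]), array([[ 3.03047010e-02,  8.65495017e-01, -5.00000000e-01],
       [ 9.99387563e-01, -3.49928546e-02, -3.46944695e-18],
       [-1.74964273e-02, -4.99693781e-01, -8.66025404e-01]]))
```

Emit:
arm_command(
  commands=[0,0,-0.04,0,0,0,0,0,0,-0.08,0,0,0,0,0,0,-0.12,4,0,0,0,0.03,0.01,-0.16,9,0,0.5,0,0.07,0.02,-0.19,15,0,1,0,0.115,0.035,-0.197,21,0,1.5,0,0.16,0.05,-0.197,27,0,2,0,0.2,0.06,-0.197,30,0,2.5,0],
)

```text
t: 8.75
eef_pos: [0.5307, 0.0208, 0.2051]
tool_rot: [-0.181, 0.688, 0.677, -0.187]
contact_force: [0.2, 0.6, -1.2]
gripper_width: 0.317
grasp_force: 50.1
```

Run:
```python
from h import *
print(get_obs()['gripper_width'],get_obs()['grasp_force'])
go(*stud(.14))
```

```text
0.3172745913799833 50.13034299015999
shift [ 0.1862  0.0389 -0.0265] rot [-0.14  0.26  1.05]
```

Emit:
arm_command(
  commands=[0.05,0.01,-0.013,0,0.1,0.4,0,0.1,0.02,-0.026,0,0.2,0.8,0,0.15,0.032,-0.026,-0.1,0.25,1,0,0.186,0.039,-0.026,-0.14,0.26,1,0,0.186,0.039,-0.026,-0.14,0.26,1,0,0.186,0.039,0,-0.14,0.26,1,0,0.186,0.039,0.03,-0.14,0.26,1,0,0.186,0.039,0.03,-0.14,0.26,1,0],
)

```text
t: 9.55
eef_pos: [0.5474, 0.2025, 0.1549]
tool_rot: [-0.181, 0.695, 0.67, -0.188]
contact_force: [-0.8, 0.2, 0.3]
gripper_width: 0.32
grasp_force: 50.1
```

Emit:
arm_command(
  commands=[0,0,0,0,0,0,0,0,0,0,0,0,0,0],
)

```text
t: 9.75
eef_pos: [0.5522, 0.2023, 0.1588]
tool_rot: [-0.179, 0.696, 0.671, -0.184]
contact_force: [-0.3, 0.1, -0.8]
gripper_width: 0.313
grasp_force: 50.1
```

Run:
```python
from h import *
print(get_obs()['gripper_width'],cur()[0])
go(*stud(.075))
w=snap('wrist','w6'); s=snap('side','s6'); t=snap('top','t6')
m=np.zeros((600,800,3),np.uint8); m[:300,:]=cv2.resize(w['img'][100:340,:,::-1],(800,300))
m[300:,:400]=cv2.resize(s['img'][100:220,210:370,::-1],(400,300),interpolation=3); m[300:,400:]=cv2.resize(t['img'][150:270,190:350,::-1],(400,300),interpolation=3)
cv2.imwrite('pics/m6.png',m)
for z in (0,.05): q=stud(z)[0]; print(z,proj(w,q).round(1),proj(s,q).round(1),proj(t,q).round(1))
```

```text
0.312725377214085 [0.55221634 0.20225128 0.15876748]
shift [0.0042 0.0001 0.01  ] rot [ 0.26 -0.1  -0.1 ]
0 [319.8 198.1] [277.1 164. ] [265.6 204.9]
0.05 [320.1 219.3] [284.6 145.6] [264.2 192.8]
```

View pics/m6.png

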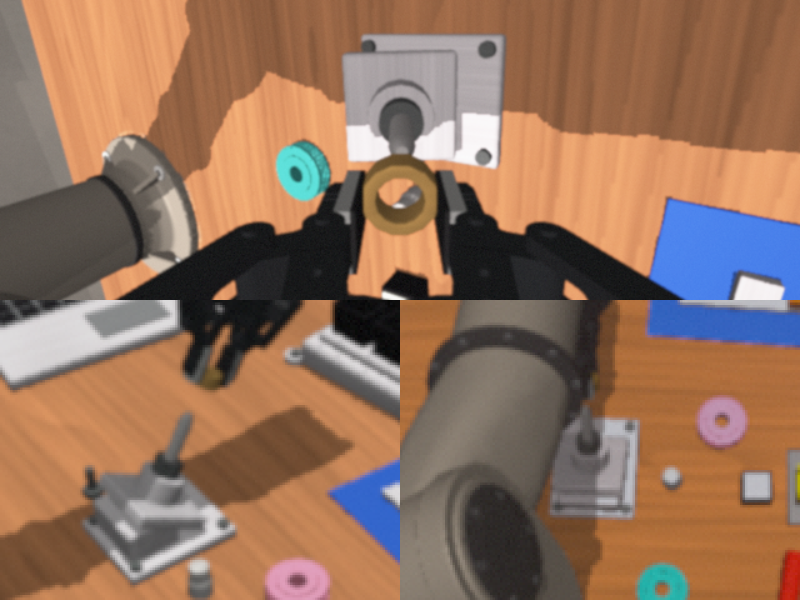

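Spacer held square, stud tip at side (284,146), as predicted. The wrist view shows the stud and ring on the same column (320). Threading it on in steps while watching the force.

Emit:
arm_command(
  commands=[0.0042,0,0.01,0.26,-0.1,-0.1,0,0.0042,0,0.02,0.26,-0.1,-0.1,0,0.0042,0,0.028,0.26,-0.1,-0.1,0,0.0042,0,0.036,0.26,-0.1,-0.1,0,0.0042,0,0.044,0.26,-0.1,-0.1,0,0.0042,0,0.044,0.26,-0.1,-0.1,0],
)

```text
t: 10.5
eef_pos: [0.5279, 0.2066, 0.118]
tool_rot: [-0.181, 0.694, 0.671, -0.188]
contact_force: [-0.0, -0.2, -1.2]
gripper_width: 0.32
grasp_force: 50.1
```

Run:
```python
from h import *
print(get_obs()['gripper_width'],cur()[0],get_obs()['contact_force'])
go(*stud(.0017))
w=snap('wrist','w7'); print(proj(w,stud(0)[0]),proj(w,stud(.05)[0]), proj(w,[.46,.12,.036]))
```

```text
0.3202243545509582 [0.52789209 0.20656048 0.11798524] [-0.00332332 -0.15833562 -1.16227353]
shift [0.     0.0012 0.0358] rot [-0.25  0.08 -0.01]
[321.96600319 224.27609828] [322.18472066 261.07271576] [304.49025016 288.84635736]
```

Emit:
arm_command(
  commands=[0,0.001,0.008,-0.2,0,0,0,0,0.001,0.016,-0.2,0,0,0,0,0.001,0.024,-0.2,0,0,0,0,0.001,0.03,-0.2,0,0,0,0,0.001,0.033,-0.2,0,0,0,0,0.001,0.033,-0.2,0,0,0],
)

```text
t: 11.15
eef_pos: [0.5129, 0.2066, 0.0897]
tool_rot: [-0.179, 0.695, 0.671, -0.187]
contact_force: [0.6, -0.0, -0.5]
gripper_width: 0.314
grasp_force: 50.1
```

Run:
```python
from h import *
print(get_obs()['gripper_width'],cur()[0],get_obs()['contact_force'])
go(*stud(.0017))
w=snap('wrist','w8'); s=snap('side','s8')
m=np.zeros((600,800,3),np.uint8); m[:,:400]=cv2.resize(w['img'][190:310,280:360,::-1],(400,600),interpolation=3)
m[:300,400:]=cv2.resize(s['img'][120:195,230:330,::-1],(400,300),interpolation=3); cv2.imwrite('pics/m8.png',m)
```

```text
0.3144526099844379 [0.51286118 0.20659271 0.0896658 ] [ 0.58490724 -0.04638038 -0.53099937]
shift [-0.0001 -0.0001  0.0038] rot [0.01 0.06 0.  ]
```

View pics/m8.png

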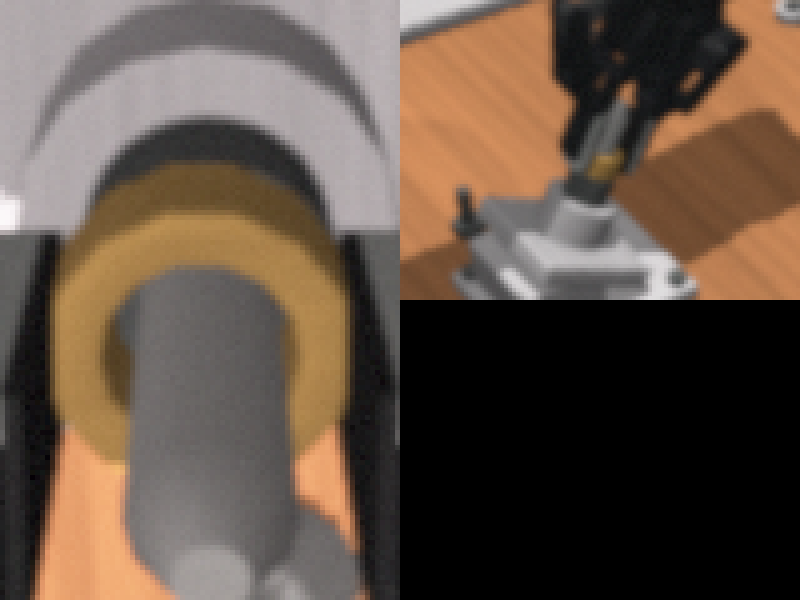

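Threaded: the stud sits about 1 mm right of centre in the bore, and the shoulder is visible just below. Shifting +1 mm and pushing to contact.

Emit:
arm_command(
  commands=[0,0.001,0.001,0,0,0,0,0,0.001,0.003,0,0,0,0,0,0.001,0.0045,0,0,0,0,0,0.001,0.0045,0,0,0,0],
)

```text
t: 11.65
eef_pos: [0.5125, 0.2065, 0.0863]
tool_rot: [-0.179, 0.695, 0.671, -0.186]
contact_force: [2.1, -0.8, 4.1]
gripper_width: 0.316
grasp_force: 50.5
```

```bash
cat > st.py <<'E'
from h import *
import sys
o=get_obs(); p,r=cur(o); print(o['t'],'w',o['gripper_width'].round(3),'F tool',(r.T@o['contact_force']).round(1))
S=R.from_euler('zy',[SY,np.pi/6]).as_matrix(); print('TCP in stud',(S.T@(p-SO)).round(4))
E
python3 st.py
```

```text
Traceback (most recent call last):
  File "st.py", line 3, in <module>
    o=get_obs(); p,r=cur(o); print(o['t'],'w',o['gripper_width'].round(3),'F tool',(r.T@o['contact_force']).round(1))
                                              ^^^^^^^^^^^^^^^^^^^^^^^^
AttributeError: 'float' object has no attribute 'round'
```

Force is starting to rise. Pushing a little further.

Emit:
arm_command(
  commands=[0,0,0.001,0,0,0,0,0,0,0.002,0,0,0,0,0,0,0.002,0,0,0,0],
)

```text
t: 11.95
eef_pos: [0.5125, 0.2065, 0.0862]
tool_rot: [-0.179, 0.695, 0.671, -0.185]
contact_force: [2.8, -0.4, 13.8]
gripper_width: 0.316
grasp_force: 51.6
```

```bash
sed -i "s/o\['gripper_width'\].round(3)/round(o['gripper_width'],3)/" st.py; python3 st.py
```

```text
11.95 w 0.316 F tool [ -0.6  -4.4 -13.4]
TCP in stud [0.0016 0.0001 0.0023]
```

Stopped dead at z 2.3 mm with 13 N, against 1.7 mm expected: seated. Releasing and backing off along the stud.

Emit:
arm_command(
  commands=[0,0,-0.001,0,0,0,0.45,0,0,-0.001,0,0,0,0.55,0,0,-0.001,0,0,0,0.55,0,0,-0.015,0,0,0,0.6,0,0,-0.04,0,0,0,0.7,0,0,-0.075,0,0,0,1,0,0,-0.12,0,0,0,1,0,0,-0.12,0,0,0,1],
)

```text
t: 12.75
eef_pos: [0.5759, 0.206, 0.1934]
tool_rot: [-0.176, 0.696, 0.672, -0.182]
contact_force: [1.3, 0.0, 0.0]
gripper_width: 1.002
grasp_force: 0.0
```

```bash
python3 st.py
python3 - <<'E'
from h import *
w=snap('wrist','w9'); s=snap('side','s9')
for c in (w,s):
  h=cv2.cvtColor(c['img'],cv2.COLOR_RGB2HSV); u,v=proj(c,stud(.007)[0]); u=int(u);v=int(v)
  k=cv2.inRange(h[v-30:v+30,u-30:u+30],(16,100,60),(28,255,255)); p=np.argwhere(k); print((u,v),len(p), p.mean(0)[::-1]+[u-30,v-30] if len(p) else '')
go([.475,-.0985,.15],frame((1,.026,0)))
E
```

```text
12.75 w 1.002 F tool [ 0.1  1.2 -0.7]
TCP in stud [ 0.0029 -0.0004  0.1269]
(315, 191) 459 [318.41830065 187.83877996]
(278, 161) 81 [278.96296296 161.7654321 ]
shift [-0.3069 -0.054   0.0821] rot [-29.81   0.15  -3.43]
```

Emit:
arm_command(
  commands=[-0.04,0,0,-4,0,-0.4,1,-0.085,0,0,-11,0,-1,1,-0.13,-0.01,0.01,-18,0,-1.6,1,-0.175,-0.02,0.03,-24,0,-2.2,1,-0.22,-0.03,0.05,-29.8,0,-2.8,1,-0.265,-0.04,0.07,-29.8,0,-3.4,1,-0.307,-0.054,0.082,-29.8,0.15,-3.4,1,-0.307,-0.054,0.082,-29.8,0.15,-3.4,1],
)

```text
t: 13.65
eef_pos: [0.4687, -0.1036, 0.1484]
tool_rot: [-0.002, 0.701, 0.713, -0.003]
contact_force: [0.4, 0.7, -0.9]
gripper_width: 1.004
grasp_force: 0.0
```

Emit:
arm_command(
  commands=[0,0,0,0,0,0,1,0,0,0,0,0,0,1],
)

```text
t: 13.85
eef_pos: [0.4741, -0.0971, 0.149]
tool_rot: [-0.001, 0.697, 0.717, -0.001]
contact_force: [0.5, 0.5, -0.8]
gripper_width: 0.998
grasp_force: 0.0
```

Run:
```python
from h import *
print(cur()[0]); go([.475,-.0985,.005],frame((1,.026,0)))
```

```text
[ 0.474076   -0.09705041  0.14897211]
shift [-0.0015  0.0014  0.144 ] rot [-0.2  -0.    0.11]
```

Emit:
arm_command(
  commands=[-0.0015,0.001,0.05,-0.2,0,0,1,-0.0015,0.001,0.09,-0.2,0,0,1,-0.0015,0.001,0.12,-0.2,0,0,1,-0.0015,0.001,0.135,-0.2,0,0,1,-0.0015,0.001,0.144,-0.2,0,0,1,-0.0015,0.001,0.144,-0.2,0,0,1,-0.0015,0.001,0.144,-0.2,0,0,0.4,-0.0015,0.001,0.144,-0.2,0,0,0.4],
)

```text
t: 14.65
eef_pos: [0.4755, -0.0997, 0.0062]
tool_rot: [0.001, 0.698, 0.716, 0.001]
contact_force: [1.7, -1.4, -0.5]
gripper_width: 0.692
grasp_force: 0.0
```

Emit:
arm_command(
  commands=[0,0,0,0,0,0,0.4,0,0,0,0,0,0,0.4,0,0,0,0,0,0,0.4],
  force=60,
)

```text
t: 14.95
eef_pos: [0.4755, -0.0997, 0.0066]
tool_rot: [0.001, 0.698, 0.716, 0.001]
contact_force: [-0.4, 0.2, 5.3]
gripper_width: 0.669
grasp_force: 64.1
```

Run:
```python
from h import *
print(cur()[0],get_obs()['gripper_width']); go(*stud(.14,x=.0015))
```

```text
[ 0.47550726 -0.09966727  0.00655724] 0.6692425534984028
shift [ 0.3032  0.1144 -0.1986] rot [30.17 -0.14  3.44]
```

Emit:
arm_command(
  commands=[0,0,-0.04,0,0,0,0.4,0,0,-0.08,0,0,0,0.4,0,0,-0.12,4,0,0,0.4,0.02,0.01,-0.16,9,0,0.5,0.4,0.055,0.02,-0.195,15,0,1,0.4,0.095,0.035,-0.215,21,0,1.5,0.4,0.135,0.05,-0.22,27,0,2,0.4,0.175,0.065,-0.22,30,0,2.5,0.4],
)

```text
t: 15.75
eef_pos: [0.5364, 0.0792, 0.2266]
tool_rot: [-0.18, 0.689, 0.677, -0.185]
contact_force: [1.4, -0.9, -1.5]
gripper_width: 0.665
grasp_force: 65.9
```

Run:
```python
from h import *
print(get_obs()['gripper_width'],cur()[0])
go(*stud(.10,x=.0015))
```

```text
0.6647078160963928 [0.53640746 0.07923096 0.22661356]
shift [0.1282 0.0471 0.0356] rot [0.04 0.15 0.97]
```

Emit:
arm_command(
  commands=[0.045,0.015,0.0,0,0,0.4,0.4,0.09,0.032,0,0,0.1,0.8,0.4,0.128,0.047,0.01,0,0.15,1,0.4,0.128,0.047,0.035,0,0.15,1,0.4,0.128,0.047,0.055,0,0.15,1,0.4,0.128,0.047,0.065,0,0.15,1,0.4,0.128,0.047,0.065,0,0.15,1,0.4,0.128,0.047,0.065,0,0.15,1,0.4],
)

```text
t: 16.55
eef_pos: [0.5458, 0.2036, 0.1451]
tool_rot: [-0.179, 0.696, 0.67, -0.185]
contact_force: [0.5, -0.4, -1.3]
gripper_width: 0.666
grasp_force: 65.8
```

```bash
python3 st.py
python3 - <<'E'
from h import *
go(*stud(.040,x=.0015))
E
```

```text
16.55 w 0.666 F tool [-0.3  1.1  0.9]
TCP in stud [ 0.0011 -0.0028  0.07  ]
shift [0.0028 0.0004 0.03  ] rot [ 0.14 -0.06 -0.11]
```

Emit:
arm_command(
  commands=[0.002,0.0005,0.006,0,0,0,0.4,0.002,0.0005,0.014,0,0,0,0.4,0.002,0.0005,0.022,0,0,0,0.4,0.002,0.0005,0.03,0,0,0,0.4,0.002,0.0005,0.038,0,0,0,0.4,0.002,0.0005,0.046,0,0,0,0.4,0.002,0.0005,0.05,0,0,0,0.4,0.002,0.0005,0.05,0,0,0,0.4],
)

```text
t: 17.35
eef_pos: [0.52, 0.2058, 0.0999]
tool_rot: [-0.18, 0.695, 0.67, -0.186]
contact_force: [1.2, -0.8, -0.9]
gripper_width: 0.666
grasp_force: 65.8
```

```bash
python3 st.py
```

```text
17.35 w 0.666 F tool [-0.8  1.6  0.2]
TCP in stud [ 0.0012 -0.0007  0.0179]
```

Emit:
arm_command(
  commands=[0,0,0.002,0,0,0,0.4,0,0,0.004,0,0,0,0.4,0,0,0.006,0,0,0,0.4,0,0,0.0065,0,0,0,0.4,0,0,0.0065,0,0,0,0.4],
)

```text
t: 17.85
eef_pos: [0.518, 0.2058, 0.0956]
tool_rot: [-0.179, 0.696, 0.671, -0.185]
contact_force: [1.5, 0.3, 4.6]
gripper_width: 0.671
grasp_force: 66.6
```

```bash
python3 st.py
```

```text
17.85 w 0.671 F tool [ 0.3 -1.  -4.7]
TCP in stud [ 0.0017 -0.0006  0.0132]
```

Exactly the expected 13.2 mm. One firm press, then release.

Emit:
arm_command(
  commands=[0,0,0.0015,0,0,0,0.4,0,0,0.0015,0,0,0,0.4],
)

```text
t: 18.05
eef_pos: [0.518, 0.2058, 0.0955]
tool_rot: [-0.179, 0.696, 0.671, -0.185]
contact_force: [3.3, -0.3, 12.9]
gripper_width: 0.67
grasp_force: 67.5
```

```bash
python3 st.py
```

```text
18.05 w 0.67 F tool [ -0.5  -3.5 -12.8]
TCP in stud [ 0.0017 -0.0007  0.0131]
```

Emit:
arm_command(
  commands=[0,0,-0.0015,0,0,0,0.85,0,0,-0.0015,0,0,0,1,0,0,-0.0015,0,0,0,1,0,0,-0.015,0,0,0,1,0,0,-0.04,0,0,0,1,0,0,-0.075,0,0,0,1,0,0,-0.115,0,0,0,1,0,0,-0.115,0,0,0,1],
)

```text
t: 18.85
eef_pos: [0.5786, 0.205, 0.1982]
tool_rot: [-0.177, 0.697, 0.671, -0.182]
contact_force: [0.1, -1.0, -0.5]
gripper_width: 0.999
grasp_force: 0.0
```

```bash
python3 st.py
python3 - <<'E'
from h import *
w=snap('wrist','w10'); s=snap('side','s10')
print(proj(w,stud(.034)[0]),proj(s,stud(.034)[0]))
m=np.zeros((600,800,3),np.uint8); m[:,:400]=cv2.resize(w['img'][140:260,280:360,::-1],(400,600),interpolation=3)
m[:300,400:]=cv2.resize(s['img'][120:195,230:330,::-1],(400,300),interpolation=3); cv2.imwrite('pics/m10.png',m)
go([.478,-.2665,.15],frame((1,.026,0)))
E
```

```text
18.85 w 0.999 F tool [-1.   0.4  0.4]
TCP in stud [ 0.0028 -0.0014  0.1324]
[315.27338674 197.26536752] [282.15381207 151.5397662 ]
shift [-0.474  -0.0448  0.0861] rot [-29.83   0.11  -3.54]
```

Pulley seated. On to the collar.

Emit:
arm_command(
  commands=[-0.04,0,0,-4,0,-0.4,1,-0.09,0,0,-11,0,-1,1,-0.14,-0.01,0.01,-18,0,-1.6,1,-0.19,-0.015,0.03,-24,0,-2.2,1,-0.24,-0.02,0.05,-29.8,0,-2.8,1,-0.29,-0.025,0.07,-29.8,0,-3.4,0.8,-0.34,-0.03,0.08,-29.8,0.1,-3.5,0.65,-0.39,-0.036,0.086,-29.8,0.1,-3.5,0.65],
)

```text
t: 19.75
eef_pos: [0.4881, -0.1674, 0.1431]
tool_rot: [-0.002, 0.697, 0.717, -0.002]
contact_force: [1.9, -0.8, 0.3]
gripper_width: 0.65
grasp_force: 0.0
```

Emit:
arm_command(
  commands=[-0.045,-0.004,0,0,0,0,0.65,-0.084,-0.009,0,0,0,0,0.65,-0.084,-0.009,0,0,0,0,0.65,-0.084,-0.009,0,0,0,0,0.65],
)

```text
t: 20.15
eef_pos: [0.4825, -0.2516, 0.1437]
tool_rot: [-0.002, 0.699, 0.715, -0.002]
contact_force: [0.2, 0.8, -0.3]
gripper_width: 0.653
grasp_force: 0.0
```

Run:
```python
from h import *
print(cur()[0]); go([.478,-.2665,.009],frame((1,.026,0)))
w=snap('wrist','w11'); k=cv2.inRange(cv2.cvtColor(w['img'],cv2.COLOR_RGB2HSV),(0,170,150),(4,255,255))
n,l,st,ce=cv2.connectedComponentsWithStats(k)
for i in range(1,n):
    if st[i,4]>80: print(st[i],ce[i].round(1),atz(w,*ce[i],.024).round(4))
```

```text
[ 0.48254554 -0.25160661  0.14370695]
shift [-0.0148 -0.0043  0.1347] rot [-0.26 -0.01 -0.14]
[296 193  38  36 736] [314.5 210.8] [ 0.4781 -0.2689  0.024 ]
```

Emit:
arm_command(
  commands=[-0.016,-0.0043,0.03,-0.26,0,-0.1,0.65,-0.016,-0.0043,0.07,-0.26,0,-0.1,0.65,-0.016,-0.0043,0.105,-0.26,0,-0.1,0.65,-0.016,-0.0043,0.125,-0.26,0,-0.1,0.65,-0.016,-0.0043,0.1345,-0.26,0,-0.1,0.65,-0.016,-0.0043,0.1345,-0.26,0,-0.1,0.65,-0.016,-0.0043,0.1345,-0.26,0,-0.1,0.65,-0.016,-0.0043,0.1345,-0.26,0,-0.1,0.1],
  force=60,
)

```text
t: 21.0
eef_pos: [0.4806, -0.2676, 0.0112]
tool_rot: [0.002, 0.697, 0.717, 0.001]
contact_force: [-0.3, -0.1, -0.1]
gripper_width: 0.496
grasp_force: 0.0
```

Emit:
arm_command(
  commands=[0,0,0,0,0,0,0.1,0,0,0,0,0,0,0.1,0,0,0,0,0,0,0.1,0,0,0,0,0,0,0.1],
)

```text
t: 21.4
eef_pos: [0.4806, -0.2677, 0.0115]
tool_rot: [0.002, 0.697, 0.717, 0.001]
contact_force: [-0.9, 1.1, 6.3]
gripper_width: 0.388
grasp_force: 59.6
```

Run:
```python
from h import *
print(cur()[0],get_obs()['gripper_width']); go(*stud(.14,x=.0015))
```

```text
[ 0.48055927 -0.26767719  0.01152397] 0.3875937075676032
shift [ 0.471   0.1147 -0.1938] rot [30.25 -0.08  3.5 ]
```

Emit:
arm_command(
  commands=[0,0,-0.04,0,0,0,0.1,0,0,-0.08,0,0,0,0.1,0,0,-0.12,0,0,0,0.1,0.035,0.01,-0.16,4,0,0.5,0.1,0.08,0.02,-0.19,10,0,1,0.1,0.127,0.03,-0.205,16,0,1.5,0.1,0.175,0.045,-0.21,22,0,2,0.1,0.22,0.055,-0.21,28,0,2.5,0.1],
)

```text
t: 22.2
eef_pos: [0.5286, -0.0491, 0.2224]
tool_rot: [-0.167, 0.692, 0.681, -0.173]
contact_force: [1.2, -0.4, -0.2]
gripper_width: 0.388
grasp_force: 60.4
```

Emit:
arm_command(
  commands=[0.048,0.012,0,1,0,0.2,0.1,0.095,0.024,0,2,0,0.4,0.1,0.14,0.035,0,2,0,0.6,0.1,0.185,0.046,0,2,0,0.8,0.1,0.185,0.046,0,2,0,0.8,0.1],
)

```text
t: 22.7
eef_pos: [0.5705, 0.142, 0.195]
tool_rot: [-0.18, 0.689, 0.677, -0.185]
contact_force: [-0.1, 0.8, -0.9]
gripper_width: 0.383
grasp_force: 60.4
```

```bash
python3 st.py
python3 - <<'E'
from h import *
go(*stud(.075,x=.0015))
E
```

```text
22.7 w 0.383 F tool [0.8 0.4 0.8]
TCP in stud [-0.0003 -0.0645  0.1255]
shift [0.0647 0.0028 0.0503] rot [0.1  0.18 0.89]
```

Emit:
arm_command(
  commands=[0.04,0.0015,0,0.1,0.1,0.5,0.1,0.065,0.003,0,0.1,0.18,0.9,0.1,0.065,0.003,0.02,0.1,0.18,0.9,0.1,0.065,0.003,0.045,0.1,0.18,0.9,0.1,0.065,0.003,0.055,0.1,0.18,0.9,0.1,0.065,0.003,0.055,0.1,0.18,0.9,0.1],
)

```text
t: 23.3
eef_pos: [0.5462, 0.1978, 0.1456]
tool_rot: [-0.179, 0.699, 0.666, -0.188]
contact_force: [-0.2, 0.4, -1.3]
gripper_width: 0.385
grasp_force: 60.4
```

```bash
python3 st.py
python3 - <<'E'
from h import *
go(*stud(.040,x=.0015))
E
```

```text
23.3 w 0.385 F tool [0.4 0.4 1.2]
TCP in stud [ 0.0013 -0.0087  0.0706]
shift [0.0087 0.0001 0.0306] rot [-0.1  -0.04 -0.73]
```

Emit:
arm_command(
  commands=[0,0,0,0,0,0,0.1,0,0,0,0,0,0,0.1],
)

```text
t: 23.5
eef_pos: [0.5484, 0.1975, 0.1471]
tool_rot: [-0.178, 0.699, 0.667, -0.186]
contact_force: [-0.7, -0.4, -1.6]
gripper_width: 0.381
grasp_force: 60.4
```

```bash
python3 st.py
python3 - <<'E'
from h import *
go(*stud(.040,x=.0015))
E
```

```text
23.5 w 0.381 F tool [-0.4  0.2  1.7]
TCP in stud [ 0.0025 -0.0089  0.073 ]
shift [ 0.0088 -0.0012  0.033 ] rot [ 0.14 -0.1  -0.73]
```

Emit:
arm_command(
  commands=[0.0085,-0.001,0,0.1,-0.1,-0.7,0.1,0.0085,-0.001,0.004,0.1,-0.1,-0.7,0.1,0.0085,-0.001,0.012,0.1,-0.1,-0.7,0.1,0.0085,-0.001,0.02,0.1,-0.1,-0.7,0.1,0.0085,-0.001,0.027,0.1,-0.1,-0.7,0.1,0.0085,-0.001,0.03,0.1,-0.1,-0.7,0.1,0.0085,-0.001,0.03,0.1,-0.1,-0.7,0.1],
)

```text
t: 24.2
eef_pos: [0.5312, 0.2063, 0.1198]
tool_rot: [-0.18, 0.695, 0.671, -0.187]
contact_force: [0.4, -1.1, -0.8]
gripper_width: 0.384
grasp_force: 60.4
```

```bash
python3 st.py
```

```text
24.2 w 0.384 F tool [-1.1  0.8  0.5]
TCP in stud [ 0.001  -0.0002  0.0408]
```

Emit:
arm_command(
  commands=[0,0.0005,0.0015,0,0,0,0.1,0,0.0005,0.003,0,0,0,0.1,0,0.0005,0.0045,0,0,0,0.1,0,0.0005,0.0055,0,0,0,0.1,0,0.0005,0.0055,0,0,0,0.1],
)

```text
t: 24.7
eef_pos: [0.5308, 0.2062, 0.117]
tool_rot: [-0.18, 0.695, 0.671, -0.186]
contact_force: [2.4, 0.6, 8.0]
gripper_width: 0.379
grasp_force: 61.3
```

```bash
python3 st.py
```

```text
24.7 w 0.379 F tool [ 0.5 -1.9 -8.1]
TCP in stud [ 0.002  -0.0002  0.0381]
```

Home at exactly 38.1 mm with 8 N. A slightly firmer push, then release and retreat.

Emit:
arm_command(
  commands=[0,0,0.001,0,0,0,0.1,0,0,0.001,0,0,0,0.1,0,0,-0.001,0,0,0,0.5,0,0,-0.001,0,0,0,0.6,0,0,-0.001,0,0,0,0.7,0,0,-0.02,0,0,0,0.7,0,0,-0.06,0,0,0,0.7,0,0,-0.1,0,0,0,0.7],
)

```text
t: 25.5
eef_pos: [0.5792, 0.2066, 0.2022]
tool_rot: [-0.181, 0.694, 0.671, -0.188]
contact_force: [0.8, 0.0, 0.8]
gripper_width: 0.696
grasp_force: 0.0
```

Emit:
arm_command(
  commands=[-0.03,0,-0.03,0,0,0,0.7,-0.06,0,-0.05,0,0,0,0.7,-0.06,0,-0.05,0,0,0,0.7,-0.06,0,-0.05,0,0,0,0.7],
)

```text
t: 25.9
eef_pos: [0.603, 0.1456, 0.2462]
tool_rot: [-0.18, 0.695, 0.67, -0.187]
contact_force: [0.2, -0.3, -0.6]
gripper_width: 0.701
grasp_force: 0.0
```

```bash
python3 st.py
python3 - <<'E'
from h import *
w=snap('wrist','w12'); s=snap('side','s12')
f=lambda z:(proj(w,stud(z)[0]).round(1),proj(s,stud(z)[0]).round(1)); print(f(.042),f(.05))
m=np.zeros((600,800,3),np.uint8); m[:300,:400]=cv2.resize(w['img'][80:320,170:490,::-1],(400,300),interpolation=3)
m[:300,400:]=cv2.resize(s['img'][120:195,230:330,::-1],(400,300),interpolation=3); m[300:,:480]=cv2.resize(s['img'][140:290,300:540,::-1],(480,300)); cv2.imwrite('pics/m12.png',m)
E
```

```text
25.9 w 0.701 F tool [-0.3  0.5  0.4]
TCP in stud [ 0.0021 -0.0609  0.1861]
(array([317.7, 120.6]), array([283.4, 148.6])) (array([317.6, 120.8]), array([284.6, 145.6]))
```

View pics/m12.png

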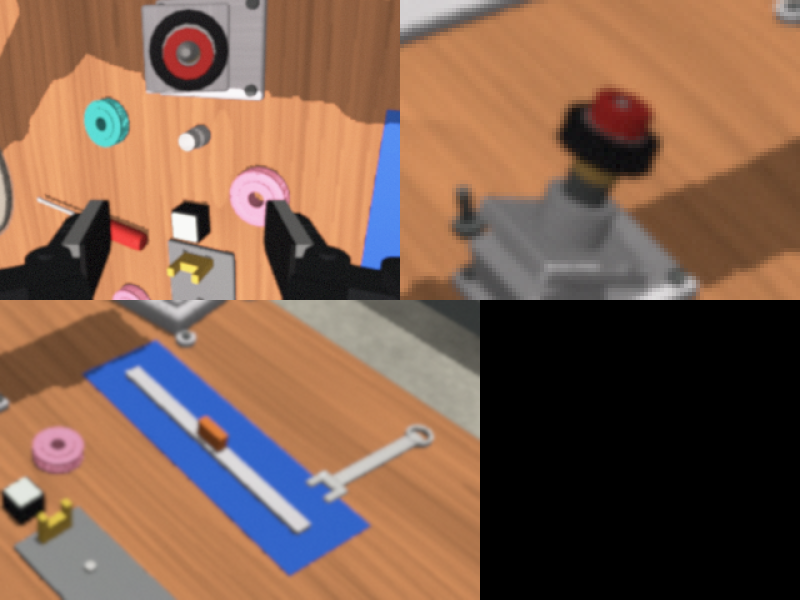

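The stack is complete on the stud, with the red collar at (187,52), and the bar lies flat and wholly on the mat. The bystanders in view stand undisturbed.

```bash
python3 -c "
from station import hand_in; print(hand_in())"
```

```text
the job is handed in; nothing more can be done
None
```

The job is handed in at about 26 s, with no verdict returned: the bar lies flat on the mat grip up, the spacer, pulley and collar were each pressed home on the stud in order and released, and I saw no bystander disturbed.

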